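# Scan the bean tray and its sample jar

### The arm

A 7-joint arm with a two-finger parallel gripper is mounted at the origin on the work surface. World frame = base frame: x ahead of the robot, y to its left, z up, the work surface at z = 0. Lengths are in m, angles in rad, forces in N, time in s.
With the tool pointing down it reaches from about 0.425 to 0.95 m from the base axis. Payload 4.7 kg.
Tool frame: the origin (TCP) lies at the very end of the fingers, on their centre line; the grasp point (between the pads) lies 19 mm behind it; x points along the fingers, y is the direction in which the jaws open and shut, and the axes are right-handed (so a half turn about x gives the same grasp; the last joint's range is limited). The gripper opens to 87 mm and grips with 3 to 60 N. Pads are 19 mm wide; open, the fingers measure 117 mm over their backs; the gripper's body (75 mm by 190 mm) begins 51 mm behind the grasp point.
Start: joints at [-1.237, 0.469, -0.049, 1.532, 0.024, 1.141, -0.082], TCP at [0.24, 0.631, 0.197] pointing down, gripper open.
Joint ranges: [-2.59, 2.59], [-0.33, 1.99], [-1.39, 1.29], [0.1, 2.45], [-1.04, 4.18], [0.21, 1.99], [-2.66, 2.66]. Speed limits (rad/s): [2.57, 2.57, 3.14, 3.14, 3.14, 3.14, 3.14].

### API

Orientations are given as a unit quaternion [w, x, y, z].
In Python, from station import readout, camera, env gives the robot as it stands.
- The arm moves only by the tool apply_moves, never from a script. Its argument "motion" is a list of rows, each a list of 3 entries, a list of its own where there are three numbers: the opening, from 0 (shut) to 1 (fully open), then the shift along the tool's x, y, z normalised to -1 to 1, where 1 is 20 mm, then the turn, a rotation vector about the tool's x, y, z normalised to -1 to 1, where 1 is 6 degrees. A call has 1 to 8 rows; each row shifts and turns the commanded pose from where the row before left it, along the tool's axes as they then stand; what a row does not reach is not made up. A row lasts 1/12 s, in which the tool goes at most 41.7 mm and 7.16 degrees, less where a joint would pass 70% of its speed; a pose out of reach is approached as far as the arm can. A call with a number of a shift or a turn outside -1 to 1 is refused whole. A call with a gripper value outside its range is refused whole. The fingers move at their own pace and stop on an object; the grip force is fixed at half the most. Time passes only in rows, so rows that do not move let the fingers close. It gives the time, the measured TCP pose, the force and the opening at its end, in the units of the state.
- readout.read_state(): the state, without advancing time (a new reading comes with each control period).
- camera(name): name is "scene" or "side" or "wrist"; returns a dict with "frame" (384x512x3 uint8, blue, green, red), "range_z" (384x512 float32, m along the optical axis (not along the pixel's ray), 0 where there is no reading), "fov_y" (degrees; the focal length in pixels is half the picture's height over the tangent of half this angle, whatever the lens; pixels are square), "cx", "cy" (the principal point, pixels), "R" (3x3) and "t" (3): a world point X has camera coordinates R X + t. Camera axes: x right, y down, z forward; pixel columns grow to the right and rows downward; lengths in m; the calibration is good to about 2 mm. A picture is of the moment at which its call begins.
- env.close_job(): hands the job in, once; it reports no verdict.
The state is a dict: "t": time; "q": joint angles; "joint_velocities": joint speeds; "joint_torque": joint torques, N m; "tcp_pos": TCP position; "tool_rot": TCP orientation; "wrist_force": force on the tool from outside, world axes, zero at the start; "torque": the same for the moment, N m; "gripper_width": finger opening in m.
Only numpy, scipy, OpenCV 4.12 (cv2) and the standard library are available. Lean on these libraries where they do the work, as an engineer would, in place of code of your own. Each camera call takes 0.05 s, during which the arm holds its last target. There are 200 camera calls.

### The job

Take the yellow-handled scanner off its charging pad and scan the label on the sloping bean tray, then the label on the lid of the green jar, which the tray's beans came from: each time point the scanner's nose squarely at the middle of the label from about 8 cm and hold it steady for a good second. Then stand it back upright, nose down, in the middle of its pad. Do not let the scanner drop or touch the tray or the jars, and leave the tray, jars and wash bottle where they are.

Things in the scene. Friction and masses are not known exactly. Their poses are not given: they have to be found in the camera images.
- scanner: stick scanner, 145 mm tall, 0.15-0.3 kg, standing nose down on the pad; always on, no trigger. Origin: centre of the red window under its flat nose; z runs from nose up the handle (it looks along -z). Grey nose block 66 (x) x 56 (y) x 40 mm; above it, 40 to 145 mm up, a straight yellow handle 36 (x) x 30 mm (y), best gripped across y 105 mm above the origin (40 mm of handle above that)
- pad: black charging pad on the table, fixed, 130 (x) x 120 (y) x 12 mm, with a grey rectangle 74 x 64 mm in its middle where the scanner stands; origin: centre of its underside, so its flat top is 12 mm above
- tray_stand: fixed aluminium stand, 210 (x) x 150 mm foot, carrying an open beige tray of brown beans, 200 (up the slope) x 180 mm (y), which slopes 35 degrees, rising towards the stand's +x and facing its -x side; highest edge 150 mm above the table. Origin: centre of the foot's underside, z up
- tray_label: white label with black bars, 80 mm (across, y) x 50 mm (up the slope, x), in the upper part of the sloping tray; origin: middle of the label on the tray's face (the paper is 2 mm above it, the tray's rims 8 mm above it); its z points square out of the label, 35 degrees off vertical towards the stand's -x side
- jar_green: clear jar of brown beans, 77 mm across, 86 mm tall, its lid green; loose, 0.3 kg. Origin: centre of its underside, z up. The jar to scan
- jar_green_label (a point): middle of the white barred label (50 x 34 mm) that lies flat on top of the green jar's lid; faces straight up
- jar_blue: clear jar of brown beans, 77 mm across, 86 mm tall, its lid blue; loose, 0.3 kg. Origin: centre of its underside, z up. Leave it alone
- jar_orange: clear jar of brown beans, 77 mm across, 86 mm tall, its lid orange; loose, 0.3 kg. Origin: centre of its underside, z up. Leave it alone
- wash_bottle: white plastic wash bottle with a blue cap and bent spout, 66 mm across, 170 mm tall, loose; leave it alone. Origin: centre of its underside
There are look-alikes about, which are no part of the job. What is shaped like the scanner but pink or purple is not meant.

How it is judged:
On the way, in this order (a step that is already met when the one before it is completed fails the run):
1. the held scanner looks squarely at the middle of the tray's label from 50 to 110 mm (20 mm, 12 degrees) and is steady (under 20 mm/s and 0.15 rad/s) for 0.8 s (x of tray_label in the frame of scanner between -0.02 and 0.02 m and y of tray_label in the frame of scanner between -0.02 and 0.02 m and z of tray_label in the frame of scanner between -0.11 and -0.05 m and angle between the z axis of scanner and the z axis of tray_label, either way round below 0.21 rad and linear speed of scanner below 0.02 m/s and angular speed of scanner below 0.15 rad/s and contact force between scanner and the fingers above 0.5 N), for 0.8 s.
2. the held scanner looks squarely at the middle of the label on the green jar's lid from 50 to 110 mm (20 mm, 12 degrees) and is steady for 0.8 s (x of jar_green_label in the frame of scanner between -0.02 and 0.02 m and y of jar_green_label in the frame of scanner between -0.02 and 0.02 m and z of jar_green_label in the frame of scanner between -0.11 and -0.05 m and angle between the z axis of scanner and the z axis of jar_green, either way round below 0.21 rad and linear speed of scanner below 0.02 m/s and angular speed of scanner below 0.15 rad/s and contact force between scanner and the fingers above 0.5 N), for 0.8 s.
At the end, for the whole second after the job is handed in: the scanner stands released and at rest on the pad, nose down and upright within 3 degrees, its nose resting on the pad's top and within 15 mm of the pad's middle; the three jars and the wash bottle are within 15 mm of where they started (horizontal distance between scanner and pad below 0.015 m and z of scanner in the frame of pad between 0.008 and 0.016 m and angle between scanner's own z axis and vertical below 0.06 rad and linear speed of scanner below 0.01 m/s and contact force between scanner and the fingers below 0.05 N and distance of each of jar_green, jar_blue, jar_orange, wash_bottle from where it was at the start of the episode below 0.015 m); the robot touches nothing.
It fails at once if the scanner is let go of more than 10 mm above the pad's top (height (world z) of scanner above 0.022 m and contact force between scanner and the fingers below 0.02 N).
It fails at once if the scanner touches the tray or its stand (over 1 N) (contact force between scanner and tray_stand above 1 N).
It fails at once if the scanner touches a jar (over 1 N) (contact force between scanner and jar_green above 1 N or contact force between scanner and jar_blue above 1 N or contact force between scanner and jar_orange above 1 N).
It fails at once if a jar or the wash bottle is shifted by more than 20 mm or tipped (distance of any of jar_green, jar_blue, jar_orange, wash_bottle from where it was at the start of the episode above 0.02 m or angle between any of jar_green, jar_blue, jar_orange, wash_bottle's own z axis and vertical above 0.3 rad).
It also fails if it takes over 58 s, if anything falls off the work surface, if the arm or the gripper's body presses on something with over 40 N, if the wrist force passes 120 N, or if a joint passes its speed limit or range.

## Working session

There is one attempt and no reset: what is moved stays moved. The work goes in short steps, Python scripts to look and compute and a tool call to move; the robot and the scene stay as the last step left them, time stands still between calls to the robot, and variables do not carry over. Pictures are saved under pics/ and viewed, about 8 in all and at most 12, crops included, and the job is handed in when it is done.

Besides the shell and the picture viewer there is one more tool, called after ">>>" as name(argument=value, ...), one argument or row to a line, values as JSON. apply_moves: Moves the arm, as the interface text tells. Scaled input: -1 to 1 covers 20 mm each way for a shift and 6 degrees each way for a turn. Its arguments: {"type":"object","properties":{"motion":{"type":"array","items":{"type":"array"}}},"required":["motion"]}

```bash
mkdir -p pics
python3 - <<'E'
from station import readout, camera
import cv2,numpy as np
print(readout.read_state())
for n in("scene","side"):
    c=camera(n); cv2.imwrite(f"pics/{n}0.png",c["frame"]); np.savez(f"{n}0.npz",**c); print(n,c["fov_y"],c["cx"],c["cy"],c["R"],c["t"])
E
```

```text
{'t': 0.0, 'q': array([-1.2369278 ,  0.46945629, -0.04858865,  1.53367633,  0.02408943,
        1.14099382, -0.08228139]), 'joint_velocities': array([ 6.96941537e-05,  5.58758781e-04,  4.60234713e-05, -7.46091312e-04,
        8.79920206e-04, -3.45243245e-05,  1.69375023e-04]), 'joint_torque': array([-1.87913006e-04, -5.07983851e+01, -8.06590053e-02, -2.36148262e+01,
       -6.13120780e-02,  3.82631645e-02,  1.79732260e-04]), 'tcp_pos': array([0.23929774, 0.63047226, 0.1958969 ]), 'tool_rot': array([ 0.69540694,  0.12686064,  0.69561077, -0.12822336]), 'wrist_force': array([-0.69453355, -0.07373593,  0.75944797]), 'torque': array([0.01723208, 0.04295571, 0.00336796]), 'gripper_width': 0.08691486093550471}
scene 55.26664151892252 251.86809945768994 188.10643399093146 [[-0.29592105  0.95504779  0.01773303]
 [ 0.56364942  0.18957426 -0.80396575]
 [-0.77118744 -0.22791518 -0.59441114]] [ 0.15139895 -0.19496287  1.34760927]
side 51.98646650935649 251.79848720810807 196.0325053043264 [[ 0.94739457 -0.32002534 -0.00522536]
 [-0.24405547 -0.71174044 -0.65868238]
 [ 0.20707596  0.62530739 -0.75240296]] [-0.44181591  0.18251938  1.08844557]
```

View pics/scene0.png

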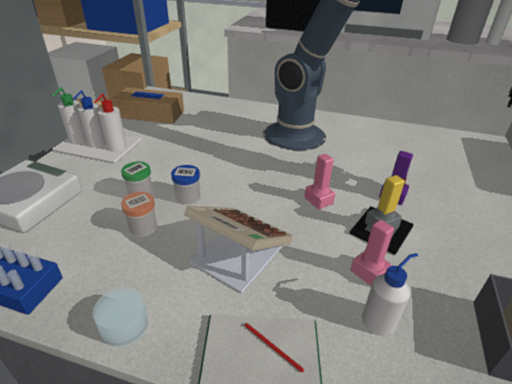

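View pics/side0.png

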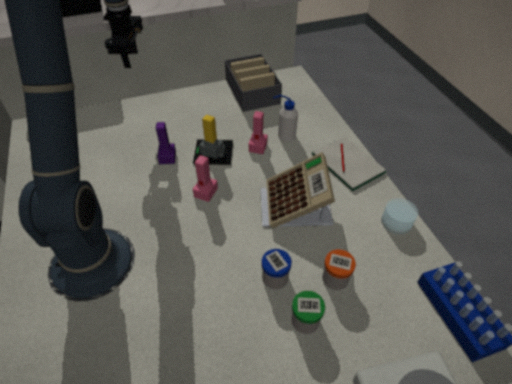

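The scene view shows the yellow scanner at (390,195) on its pad (382,230), with pink and purple look-alikes around it and the wash bottle at (388,300). In the side view the scanner is at (210,130), the tray label at about (317,183) and the green lid at (308,307), with the blue jar at (276,263) and the orange one at (340,263).

```bash
cat > h.py <<'E'
import numpy as np,cv2
def load(n): return dict(np.load(n+".npz"))
def world(c):
    f=192/np.tan(np.radians(float(c["fov_y"]))/2); z=c["range_z"]
    v,u=np.mgrid[:384,:512]
    P=np.stack([(u-c["cx"])/f*z,(v-c["cy"])/f*z,z],-1)
    return (P-c["t"])@c["R"]
def hsv(c): return cv2.cvtColor(c["frame"],cv2.COLOR_BGR2HSV).astype(int)
def box(m,x0,y0,x1,y1):
    o=np.zeros_like(m); o[y0:y1,x0:x1]=m[y0:y1,x0:x1]; return o
def rect(P): # xy min-area rect
    (c,s,a)=cv2.minAreaRect((P[:,:2]*1000).astype(np.float32)); return np.round(c,1),np.round(s,1),round(a,1)
E
python3 - <<'E'
from h import *
big=[]
for n,bxs in (("side0",dict(y=(195,105,225,150),pad=(185,130,240,172),tray=(255,140,345,230),lg=(285,285,332,325),lb=(255,243,298,283),lo=(320,245,360,283))),
            ("scene0",dict(y=(370,165,412,220),pad=(340,200,420,260),lg=(115,155,155,190),lb=(165,160,205,190),lo=(115,190,160,220)))):
    c=load(n);W=world(c);H=hsv(c);ok=c["range_z"]>0;h,s,v=H[...,0],H[...,1],H[...,2]
    M=dict(y=(h>18)&(h<35)&(s>120),pad=(v<60),lg=(W[...,2]>.075),lb=(W[...,2]>.075),lo=(W[...,2]>.075),tray=(W[...,2]>.02))
    for k,b in bxs.items():
        m=box(M[k]&ok,*b);P=W[m]
        if not len(P):print(n,k,"none");continue
        print(n,k,len(P),"med",np.round(np.median(P,0),4),"z",np.round(np.percentile(P[:,2],[2,50,98]),4),rect(P))
        if k=="y":
            T=P[P[:,2]>np.percentile(P[:,2],98)-.006];print("  top",len(T),T.mean(0).round(4),rect(T))
        if k=="tray":
            m2=box(M[k]&ok&(s<45)&(v>120),295,165,335,205);Q=W[m2];print("  label",len(Q),Q.mean(0).round(4))
            cv2.imwrite("pics/traym.png",(m2*255).astype(np.uint8))
c=load("side0");f=c["frame"]
a=cv2.resize(f[95:235,150:350],None,fx=4,fy=4,interpolation=cv2.INTER_CUBIC);cv2.imwrite("pics/a.png",a)
E
```

```text
side0 y 296 med [0.4238 0.3039 0.1235] z [0.07   0.1235 0.1587] (array([453. , 410.9]), array([250.1,  36.8]), 74.4)
  top 62 [0.4259 0.3115 0.1566] (array([425.7, 312.3]), array([29. , 31.5]), 44.7)
side0 pad 702 med [0.4353 0.2941 0.0146] z [0.0054 0.0146 0.0657] (array([411.8, 263.5]), array([234.6, 126.2]), 69.5)
side0 tray 3552 med [ 0.6078 -0.0082  0.083 ] z [0.024  0.083  0.1421] (array([667.6,  80.4]), array([374. , 302.6]), 72.4)
  label 111 [ 0.6559 -0.024   0.1201]
side0 lg 846 med [ 0.4863 -0.3473  0.0847] z [0.078  0.0847 0.0881] (array([ 487.6, -344.6]), array([76.3, 74. ]), 65.5)
side0 lb 676 med [ 0.4583 -0.2129  0.0849] z [0.0772 0.0849 0.0885] (array([ 459.6, -210.5]), array([76. , 75.8]), 86.5)
side0 lo 684 med [ 0.6079 -0.2667  0.0849] z [0.0774 0.0849 0.0883] (array([ 610.1, -264. ]), array([75.8, 76.3]), 21.9)
scene0 y 642 med [0.4383 0.3167 0.1227] z [0.0711 0.1227 0.1587] (array([367.4, 335.5]), array([ 38.4, 170. ]), 74.5)
  top 123 [0.4313 0.318  0.1569] (array([428.2, 317.8]), array([28.5, 36.2]), 44.6)
scene0 pad 729 med [0.4536 0.3437 0.0128] z [0.008  0.0128 0.0506] (array([478.2, 304.7]), array([117.7, 227.5]), 69.6)
scene0 lg 430 med [ 0.4966 -0.337   0.0855] z [0.0762 0.0855 0.0882] (array([ 491.8, -340. ]), array([76.5, 75.2]), 13.9)
scene0 lb 438 med [ 0.4693 -0.2036  0.0855] z [0.0762 0.0855 0.0878] (array([ 462.5, -206.8]), array([75.5, 74.3]), 16.0)
scene0 lo 599 med [ 0.6191 -0.2566  0.0857] z [0.0762 0.0857 0.0882] (array([ 612.8, -260.3]), array([77. , 75.2]), 11.3)
```

View pics/a.png

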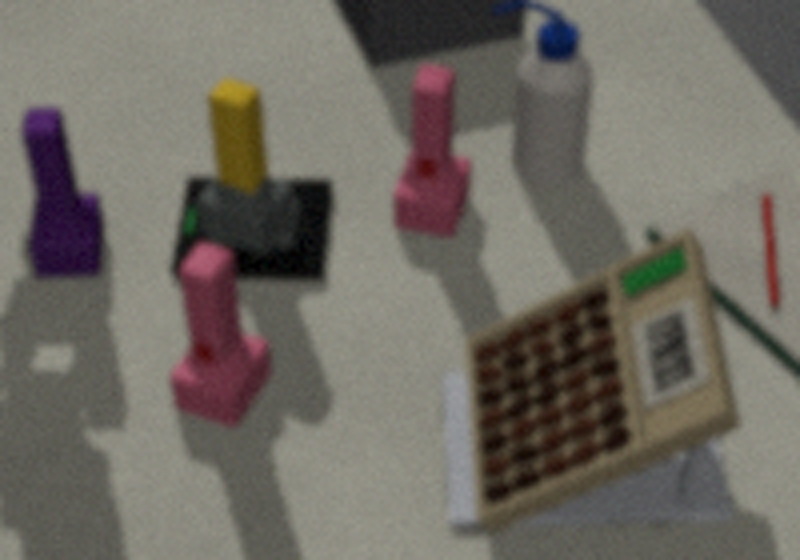

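The enlarged crop shows the pad under the scanner (corners about (185,180), (332,182), (325,278) and (175,272)). The tray label is centred at crop (672,353), which is side pixel (318,183). Next I fit the pad, the scanner yaw and the tray plane.

Run:
```python
from h import *
P_=[];H_=[]
for n in("side0","scene0"):
    c=load(n);W=world(c);H=hsv(c);h,s,v=H[...,0],H[...,1],H[...,2]
    near=(np.hypot(W[...,0]-.43,W[...,1]-.31)<.10)
    P=W[near&(v<75)&(s<110)&(W[...,2]>.004)&(W[...,2]<.02)];print(n,"pad",len(P),rect(P))
    Y=near&(h>18)&(h<35)&(s>110)&(W[...,2]>.06)
    T=W[Y&(W[...,2]>.15)];print(" top",rect(T),T[:,2].max())
    for z in(.08,.1,.12,.14):
        Q=W[Y&(abs(W[...,2]-z)<.01)];print("  slice",z,len(Q),rect(Q))
        for d in range(0,180,15):pass
    N=W[near&~Y&(s<90)&(W[...,2]>.046)&(W[...,2]<.056)];print(" nose top",len(N),rect(N))
    P_.append((Y,))
c=load("side0");W=world(c)
# tray plane from face around the label (rims excluded)
Q=W[168:212,278:330].reshape(-1,3);Q=Q[(Q[:,2]>.06)&(Q[:,2]<.16)]
for i in range(6):
    m=Q.mean(0);n=np.linalg.svd(Q-m)[2][2];n*=np.sign(n[2]);d=(Q-m)@n;Q=Q[abs(d)<max(.0025,1.5*d.std())]
print("tray n",n.round(3),"tilt",np.degrees(np.arccos(n[2])),"yaw of -n_xy",np.degrees(np.arctan2(-n[1],-n[0])),len(Q))
f=192/np.tan(np.radians(float(c["fov_y"]))/2)
def cast(u,v,p,n,c=c):
    d=c["R"].T@np.array([(u-c["cx"])/f,(v-c["cy"])/f,1]);o=-c["R"].T@c["t"];return o+d*((p-o)@n)/(d@n)
print("label",cast(318,183.25,m,n),W[183,318])
# label corners by crop (from the view): centre check
for a in[(635,312),(690,303),(708,392),(650,402)]:print(cast(150+a[0]/4,95+a[1]/4,m,n).round(4))
# whole-tray rim corners seen at crop px
for a in[(690,235),(735,425),(480,525),(470,340)]:
    u,v=150+a[0]/4,95+a[1]/4;print("corner",cast(u,v,m+.008*n,n).round(4))
```

```text
side0 pad 390 (array([431.7, 317.8]), array([124.7, 127.5]), 69.8)
 top (array([424.2, 313.7]), array([29.1, 35.4]), 45.3) 0.16117757001586513
  slice 0.08 51 (array([423. , 301.7]), array([20.8, 34.8]), 78.9)
  slice 0.1 52 (array([424.6, 302.2]), array([19.8, 37.3]), 86.0)
  slice 0.12 59 (array([425.8, 308.7]), array([27.6, 28.7]), 35.3)
  slice 0.14 61 (array([425.2, 304.6]), array([19.4, 38. ]), 85.9)
 nose top 110 (array([424.7, 314. ]), array([54.2, 66. ]), 45.0)
scene0 pad 736 (array([433.4, 320.8]), array([119.2, 132.3]), 69.5)
 top (array([429. , 317.9]), array([29.1, 37.2]), 47.0) 0.1599839699692802
  slice 0.08 111 (array([438.4, 319.5]), array([22.6, 40.6]), 4.9)
  slice 0.1 120 (array([439.4, 318.9]), array([21.6, 40.8]), 3.5)
  slice 0.12 125 (array([438., 320.]), array([21.1, 42. ]), 8.3)
  slice 0.14 130 (array([437.8, 320.9]), array([21.9, 42.8]), 11.5)
 nose top 173 (array([436. , 319.3]), array([45.5, 82.7]), 5.8)
tray n [-0.499  0.158  0.852] tilt 31.537274838235277 yaw of -n_xy -17.543460804214227 913
label [ 0.65522418 -0.02882268  0.12044146] [ 0.65552573 -0.02811407  0.12065648]
[0.653  0.0271 0.1088]
[0.6831 0.0035 0.1308]
[ 0.6576 -0.0787  0.131 ]
[ 0.6267 -0.0572  0.109 ]
corner [0.7063 0.0563 0.144 ]
corner [ 0.6537 -0.1223  0.1462]
corner [ 0.4955 -0.0747  0.0449]
corner [0.5506 0.0957 0.0456]
```

```bash
cat >> h.py <<'E'
from scipy.spatial.transform import Rotation as Ro
def pose():
    from station import readout
    s=readout.read_state();q=s["tool_rot"];return s,s["tcp_pos"],Ro.from_quat([q[1],q[2],q[3],q[0]])
def tool(xaxis,yhint): # tool rotation with x along xaxis, y nearest to yhint
    x=np.array(xaxis,float);x/=np.linalg.norm(x);y=np.array(yhint,float);y-=x*(x@y);y/=np.linalg.norm(y)
    return Ro.from_matrix(np.stack([x,y,np.cross(x,y)],1))
def plan(p,R,pt,Rt):
    rv=(R.inv()*Rt).as_rotvec(degrees=True)/6; print("turn first, total (units)",rv.round(2))
    print("then shift in new tool axes (units)",(Rt.inv().apply(pt-p)/.02).round(2)," or shift before turn",(R.inv().apply(pt-p)/.02).round(2))
E
python3 - <<'E'
from h import *
s,p,R=pose();print(R.as_matrix().round(3))
y=np.array([.7071,.7071,0]);cur=R.as_matrix()[:,1]
for sg in(1,-1):
    print(sg);plan(p,R,np.array([.427,.316,.22]),tool([0,0,-1],sg*y))
for n in("side0",):
    c=load(n);W=world(c);H=hsv(c);h,s,v=H[...,0],H[...,1],H[...,2]
    for nm,b in(("pinkA",(245,105,272,155)),("pinkB",(190,150,220,202)),("purple",(152,118,180,166))):
        Q=W[box((s>70)&(W[...,2]>.01)&(W[...,2]<.2),*b)];print(nm,np.median(Q,0).round(3),Q.min(0).round(3),Q.max(0).round(3))
E
```

```text
[[-0.001  0.355  0.935]
 [-0.002  0.935 -0.355]
 [-1.    -0.002  0.   ]]
1
turn first, total (units) [4.04 0.   0.02]
then shift in new tool axes (units) [-1.2  -4.49 17.76]  or shift before turn [ -1.18 -11.38  14.35]
-1
turn first, total (units) [-2.596e+01 -2.000e-02  1.000e-02]
then shift in new tool axes (units) [ -1.2    4.49 -17.76]  or shift before turn [ -1.18 -11.38  14.35]
pinkA [0.58  0.279 0.06 ] [0.551 0.252 0.01 ] [0.622 0.31  0.149]
pinkB [0.359 0.133 0.051] [0.321 0.104 0.01 ] [0.442 0.338 0.148]
purple [0.274 0.327 0.056] [0.243 0.305 0.01 ] [0.305 0.37  0.148]
```

>>> apply_moves(
  motion=[
    [1,[-0.3,0,0],[1,0,0]],
    [1,[-0.3,0,0],[1,0,0]],
    [1,[-0.3,0,0],[1,0,0]],
    [1,[-0.3,0,0],[1,0,0]],
    [1,[0,-0.25,0.98],[0,0,0]],
    [1,[0,-0.25,0.98],[0,0,0]],
    [1,[0,-0.25,0.98],[0,0,0]],
    [1,[0,-0.25,0.98],[0,0,0]],
  ],
)

```text
t: 0.77
tcp_pos: [0.2812, 0.5606, 0.2203]
tool_rot: [0.654, 0.269, 0.654, -0.27]
wrist_force: [0.0, -0.8, 0.9]
gripper_width: 0.087
```

>>> apply_moves(
  motion=[
    [1,[0,-0.25,0.98],[0,0,0]],
    [1,[0,-0.25,0.98],[0,0,0]],
    [1,[0,-0.25,0.98],[0,0,0]],
    [1,[0,-0.25,0.98],[0,0,0]],
    [1,[0,-0.25,0.98],[0,0,0]],
    [1,[0,-0.25,0.98],[0,0,0]],
    [1,[0,-0.25,0.98],[0,0,0]],
    [1,[0,-0.25,0.98],[0,0,0]],
  ],
)

```text
t: 1.43
tcp_pos: [0.3644, 0.4217, 0.2206]
tool_rot: [0.654, 0.269, 0.654, -0.27]
wrist_force: [-0.1, -1.4, 0.0]
gripper_width: 0.0873
```

>>> apply_moves(
  motion=[
    [1,[0,-0.25,0.98],[0,0,0]],
    [1,[0,-0.25,0.98],[0,0,0]],
    [1,[0,-0.25,0.98],[0,0,0]],
    [1,[0,-0.25,0.98],[0,0,0]],
    [1,[0,-0.25,0.98],[0,0,0]],
    [1,[0,-0.25,0.98],[0,0,0]],
    [1,[0,0,0],[0,0,0]],
    [1,[0,0,0],[0,0,0]],
  ],
)

```text
t: 2.1
tcp_pos: [0.4268, 0.3177, 0.2207]
tool_rot: [0.653, 0.27, 0.654, -0.27]
wrist_force: [-0.1, 0.7, 0.2]
gripper_width: 0.0872
```

Run:
```python
from h import *
from station import camera
s,p,R=pose();print(p,R.as_matrix().round(3),s["q"].round(2))
c=camera("wrist");np.savez("w1.npz",**c);cv2.imwrite("pics/w1.png",c["frame"]);print(c["fov_y"],(-c["R"].T@c["t"]).round(3),c["R"].round(3))
```

```text
[0.42682571 0.31772632 0.22074979] [[-0.     0.706  0.708]
 [-0.     0.708 -0.706]
 [-1.    -0.    -0.   ]] [-0.87  0.21  0.18  1.85 -0.04  1.08  0.11]
67.25445054295855 [0.37  0.374 0.408] [[ 0.706  0.708  0.001]
 [ 0.678 -0.676  0.289]
 [ 0.205 -0.204 -0.957]]
```

View pics/w1.png

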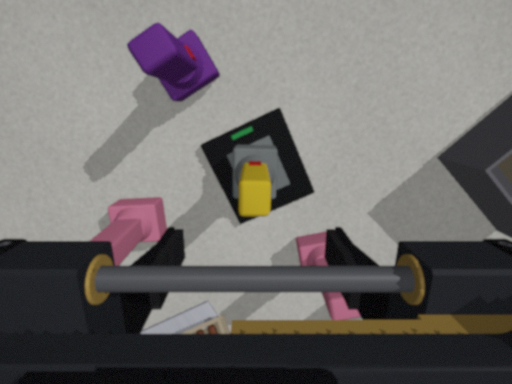

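The wrist view shows the handle top around (255,195), square to the image, so the 45° yaw is right. The pad corners are at (202,146), (280,108), (314,191) and (240,223).

Run:
```python
from h import *
c=load("w1");W=world(c);H=hsv(c);h,s,v=H[...,0],H[...,1],H[...,2]
f=192/np.tan(np.radians(float(c["fov_y"]))/2)
def cast(u,v,z):
    d=c["R"].T@np.array([(u-c["cx"])/f,(v-c["cy"])/f,1]);o=-c["R"].T@c["t"];return o+d*(z-o[2])/d[2]
K=[cast(u,v,.012) for u,v in[(202,146),(280,108),(314,191),(240,223)]];print("pad corners",np.mean(K,0).round(4))
P=W[box((v<60)&(s<130)&(W[...,2]>.005)&(W[...,2]<.02),195,100,320,228)];print("pad",len(P),rect(P))
Y=box((h>18)&(h<35)&(s>110),230,150,280,222)
T=W[Y&(W[...,2]>.152)];print("top",len(T),rect(T),np.median(T[:,2]))
for z in(.06,.09,.12,.145):
    Q=W[Y&(abs(W[...,2]-z)<.012)];print("slice",z,len(Q),rect(Q) if len(Q)>4 else "")
N=W[box(~Y&(s<80)&(W[...,2]>.045)&(W[...,2]<.057),215,125,295,215)];print("nose",len(N),rect(N))
```

```text
pad corners [0.4327 0.3215 0.012 ]
pad 3836 (array([431.8, 320.4]), array([116.5, 125.9]), 69.7)
top 1107 (array([405.5, 340.1]), array([28.8, 97.6]), 44.3) 0.15576729497826414
slice 0.06 13 (array([419.5, 307.3]), array([20.4, 59.4]), 10.3)
slice 0.09 87 (array([415.9, 329. ]), array([29.3,  4.8]), 46.1)
slice 0.12 138 (array([415.7, 329.1]), array([29. ,  4.5]), 46.5)
slice 0.145 1212 (array([427.1, 317.8]), array([29.6, 36.1]), 44.9)
nose 863 (array([427.4, 318.1]), array([55.5, 65.5]), 44.0)
```

>>> apply_moves(
  motion=[
    [1,[0.9,0,0],[0,0,0]],
    [1,[0.9,0,0],[0,0,0]],
    [1,[0.9,0,0],[0,0,0]],
    [1,[0.9,0,0],[0,0,0]],
    [1,[0.9,0,0],[0,0,0]],
    [1,[0.9,0,0],[0,0,0]],
    [1,[0.7,0,0],[0,0,0]],
    [1,[0,0,0],[0,0,0]],
  ],
)

```text
t: 2.82
tcp_pos: [0.4236, 0.3188, 0.096]
tool_rot: [0.653, 0.267, 0.655, -0.27]
wrist_force: [-0.7, -0.5, -0.5]
gripper_width: 0.0871
```

>>> apply_moves(
  motion=[
    [0,[0,0,0],[0,0,0]],
    [0,[0,0,0],[0,0,0]],
    [0,[0,0,0],[0,0,0]],
    [0,[0,0,0],[0,0,0]],
    [0,[0,0,0],[0,0,0]],
    [0,[0,0,0],[0,0,0]],
    [0,[0,0,0],[0,0,0]],
    [0,[0,0,0],[0,0,0]],
  ],
)

```text
t: 3.48
tcp_pos: [0.4266, 0.3187, 0.0991]
tool_rot: [0.654, 0.27, 0.654, -0.269]
wrist_force: [-0.9, 0.3, -0.1]
gripper_width: 0.0418
```

>>> apply_moves(
  motion=[
    [0,[0,0,0],[0,0,0]],
    [0,[0,0,0],[0,0,0]],
    [0,[0,0,0],[0,0,0]],
    [0,[0,0,0],[0,0,0]],
    [0,[0,0,0],[0,0,0]],
    [0,[0,0,0],[0,0,0]],
  ],
)

```text
t: 3.98
tcp_pos: [0.4265, 0.3186, 0.099]
tool_rot: [0.654, 0.269, 0.654, -0.269]
wrist_force: [-0.1, -0.8, 1.0]
gripper_width: 0.0297
```

>>> apply_moves(
  motion=[
    [0,[-0.4,0,0],[0,0,0]],
    [0,[-0.6,0,0],[0,0,0]],
    [0,[-0.8,0,0],[0,0,0]],
    [0,[-0.9,0,0],[0,0,0]],
    [0,[-0.9,0,0],[0,0,0]],
    [0,[-0.9,0,0],[0,0,0]],
    [0,[-0.9,0,0],[0,0,0]],
    [0,[-0.9,0,0],[0,0,0]],
  ],
)

```text
t: 4.65
tcp_pos: [0.426, 0.3184, 0.2258]
tool_rot: [0.654, 0.269, 0.654, -0.27]
wrist_force: [-0.8, -0.8, -2.0]
gripper_width: 0.0299
```

>>> apply_moves(
  motion=[
    [0,[-0.9,0,0],[0,0,0]],
    [0,[-0.9,0,0],[0,0,0]],
    [0,[-0.8,0,0],[0,0,0]],
    [0,[-0.5,0,0],[0,0,0]],
    [0,[0,0,0],[0,0,0]],
    [0,[0,0,0],[0,0,0]],
  ],
)

```text
t: 5.15
tcp_pos: [0.4263, 0.3186, 0.2868]
tool_rot: [0.654, 0.269, 0.654, -0.269]
wrist_force: [0.2, -0.2, -3.2]
gripper_width: 0.0297
```

Run:
```python
from h import *
from station import camera
s,p,R=pose();print(p,s["gripper_width"],s["q"].round(2))
c=camera("side");np.savez("s1.npz",**c)
f=c["frame"];cv2.imwrite("pics/s1.png",cv2.resize(f[20:230,130:360],None,fx=2.6,fy=2.6,interpolation=cv2.INTER_CUBIC))
W=world(c);y=np.radians(-17);t=np.radians(35)
n=np.array([-np.sin(t)*np.cos(y),-np.sin(t)*np.sin(y),np.cos(t)]);L=np.array([.656,-.028,.121])
pt=L+n*(.08+.086);print("n",n,"target",pt)
plan(p,R,pt,tool(-n,R.as_matrix()[:,1]))
plan(p,R,pt,tool(-n,[-n[1],n[0],0]));plan(p,R,pt,tool(-n,[n[1],-n[0],0]))
```

```text
[0.42628002 0.31857624 0.28680695] 0.029692190684780014 [-0.88  0.16  0.18  1.76 -0.03  1.23  0.1 ]
n [-0.54851387  0.16769752  0.81915204] target [ 5.64946697e-01 -1.62211600e-04  2.56979239e-01]
turn first, total (units) [-0.72 -5.27  2.52]
then shift in new tool axes (units) [ 7.7  -8.81 12.94]  or shift before turn [ 1.49 -6.43 16.15]
turn first, total (units) [24.34  1.9   7.68]
then shift in new tool axes (units) [ 7.7  13.21 -8.39]  or shift before turn [ 1.49 -6.43 16.15]
turn first, total (units) [-4.48 -5.72  1.41]
then shift in new tool axes (units) [  7.7  -13.21   8.39]  or shift before turn [ 1.49 -6.43 16.15]
```

View pics/s1.png

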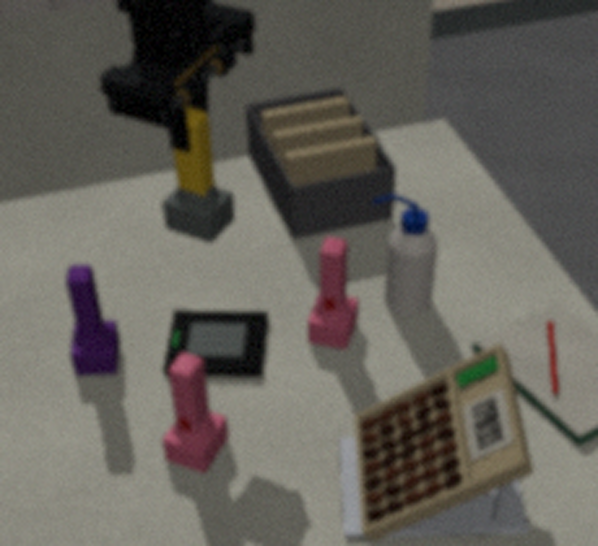

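The side view shows the scanner hanging straight in the gripper and the pad empty, with its grey rectangle at (215,340). Next I shift at this height, then tilt.

>>> apply_moves(
  motion=[
    [0,[0,-0.2,0.45],[0,0,0]],
    [0,[0,-0.35,0.75],[0,0,0]],
    [0,[0,-0.43,0.95],[0,0,0]],
    [0,[0,-0.43,0.95],[0,0,0]],
    [0,[0,-0.43,0.95],[0,0,0]],
    [0,[0,-0.43,0.95],[0,0,0]],
    [0,[0,-0.43,0.95],[0,0,0]],
    [0,[0,-0.43,0.95],[0,0,0]],
  ],
)

```text
t: 5.87
tcp_pos: [0.4801, 0.1748, 0.2858]
tool_rot: [0.653, 0.269, 0.654, -0.27]
wrist_force: [0.5, 0.1, -3.0]
gripper_width: 0.0297
```

>>> apply_moves(
  motion=[
    [0,[0,-0.43,0.95],[0,0,0]],
    [0,[0,-0.43,0.95],[0,0,0]],
    [0,[0,-0.43,0.95],[0,0,0]],
    [0,[0,-0.43,0.95],[0,0,0]],
    [0,[0,-0.43,0.95],[0,0,0]],
    [0,[0,-0.43,0.95],[0,0,0]],
    [0,[0,-0.43,0.95],[0,0,0]],
    [0,[0,-0.43,0.95],[0,0,0]],
  ],
)

```text
t: 6.53
tcp_pos: [0.5392, 0.0191, 0.2858]
tool_rot: [0.653, 0.269, 0.654, -0.27]
wrist_force: [-0.0, -0.1, -2.4]
gripper_width: 0.03
```

>>> apply_moves(
  motion=[
    [0,[0,-0.35,0.7],[0,0,0]],
    [0,[0,0,0],[-0.06,-0.45,0.2]],
    [0,[0,0,0],[-0.12,-0.88,0.42]],
    [0,[0,0,0],[-0.12,-0.88,0.42]],
    [0,[0,0,0],[-0.12,-0.88,0.42]],
    [0,[0,0,0],[-0.12,-0.88,0.42]],
    [0,[0,0,0],[-0.12,-0.88,0.42]],
    [0,[0,0,0],[-0.06,-0.42,0.2]],
  ],
)

```text
t: 7.2
tcp_pos: [0.5413, 0.0059, 0.2841]
tool_rot: [0.845, 0.242, 0.422, -0.221]
wrist_force: [-1.2, -0.3, -3.8]
gripper_width: 0.0299
```

```bash
cat > tgt.py <<'E'
from h import *
def goto(L,d=.08,yaw=-17):
    s,p,R=pose();print(p,R.as_matrix().round(3).tolist(),s["q"].round(2),s["gripper_width"])
    y=np.radians(yaw);t=np.radians(35)
    n=np.array([-np.sin(t)*np.cos(y),-np.sin(t)*np.sin(y),np.cos(t)])
    plan(p,R,np.array(L)+n*(d+.086),tool(-n,R.as_matrix()[:,1]))
E
python3 -c "
from tgt import *
goto([.656,-.028,.121])
from station import camera
c=camera('wrist');np.savez('w2.npz',**c);cv2.imwrite('pics/w2.png',c['frame'])
c=camera('side');np.savez('s2.npz',**c);cv2.imwrite('pics/s2.png',cv2.resize(c['frame'][60:260,200:400],None,fx=2.8,fy=2.8))"
```

```text
[0.54125582 0.00594391 0.28410551] [[0.547, 0.578, 0.606], [-0.17, 0.785, -0.596], [-0.82, 0.223, 0.527]] [-0.59 -0.11  0.27  2.18  0.63  0.65  0.13] 0.029867101914618003
turn first, total (units) [-0.   -0.    0.03]
then shift in new tool axes (units) [1.81 0.14 0.18]  or shift before turn [1.81 0.14 0.18]
```

View pics/w2.png

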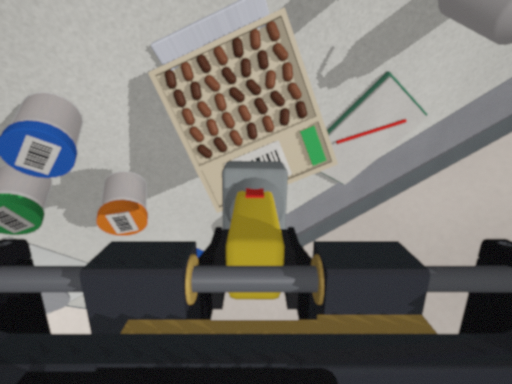

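View pics/s2.png

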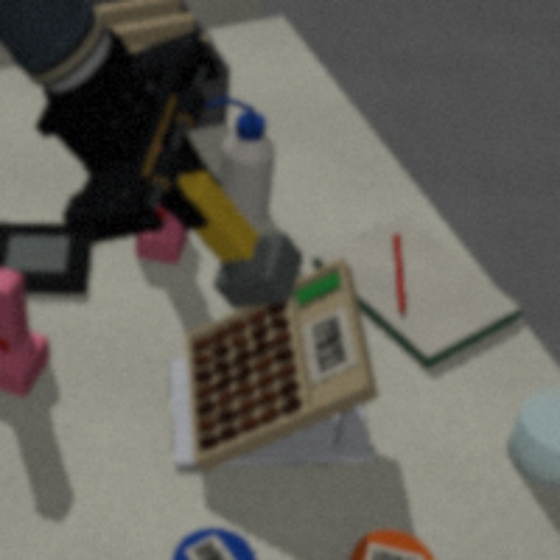

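Wrist view: the scanner nose is at (255,190), just short of the label at (270,158). The tray corners are at (150,73), (283,10), (332,160) and (218,207). I check the tray normal from this view.

Run:
```python
from h import *
c=load("w2");W=world(c);f=192/np.tan(np.radians(float(c["fov_y"]))/2)
m=np.zeros((384,512),np.uint8);cv2.fillPoly(m,[np.array([(160,80),(278,22),(322,155),(290,160),(210,155)])],1)
Q=W[(m>0)&(W[...,2]>.03)&(W[...,2]<.16)]
for i in range(8):
    o=Q.mean(0);n=np.linalg.svd(Q-o)[2][2];n*=np.sign(n[2]);d=(Q-o)@n;Q=Q[abs(d)<max(.003,2*d.std())]
print(n.round(3),np.degrees(np.arccos(n[2])),np.degrees(np.arctan2(-n[1],-n[0])),len(Q),d.std())
def cast(u,v,p,n):
    d=c["R"].T@np.array([(u-c["cx"])/f,(v-c["cy"])/f,1]);q=-c["R"].T@c["t"];return q+d*((p-q)@n)/(d@n)
K=[cast(u,v,o+.006*n,n) for u,v in[(150,73),(283,10),(332,160)]]
for k in K:print(k.round(4))
for a,b in((0,1),(2,1)):e=K[b]-K[a];print(np.linalg.norm(e),np.degrees(np.arctan2(e[1],e[0])))
print("label centre if y-mid",(K[0]+K[2])/2)
```

```text
[-0.539  0.165  0.826] 34.32232019961411 -17.020737627980235 13597 0.004031381771240062
[ 0.5005 -0.055   0.0321]
[0.5524 0.1114 0.0328]
[0.7004 0.0624 0.1392]
0.17435857970291188 72.67327268749732
0.18875832471581463 161.6690208192776
label centre if y-mid [0.60048182 0.00369248 0.08564438]
```

```bash
python3 -c "
from tgt import *
goto([.658,-.025,.121])"
```

```text
[0.54115899 0.00549074 0.28372821] [[0.543, 0.58, 0.608], [-0.17, 0.784, -0.596], [-0.822, 0.22, 0.525]] [-0.59 -0.11  0.27  2.18  0.63  0.65  0.13] 0.02991662788832853
turn first, total (units) [-0.   -0.03  0.06]
then shift in new tool axes (units) [1.83 0.34 0.15]  or shift before turn [1.82 0.35 0.16]
```

>>> apply_moves(
  motion=[
    [0,[0.6,0.1,0.05],[0,0,0.03]],
    [0,[0.6,0.1,0.05],[0,0,0.03]],
    [0,[0.6,0.14,0.05],[0,0,0]],
    [0,[0,0,0],[0,0,0]],
    [0,[0,0,0],[0,0,0]],
    [0,[0,0,0],[0,0,0]],
    [0,[0,0,0],[0,0,0]],
    [0,[0,0,0],[0,0,0]],
  ],
)

```text
t: 7.97
tcp_pos: [0.5703, 0.0038, 0.2611]
tool_rot: [0.846, 0.245, 0.42, -0.219]
wrist_force: [1.0, -1.2, -3.5]
gripper_width: 0.0296
```

```bash
python3 -c "
from tgt import *
goto([.658,-.025,.121])
from station import camera
c=camera('side');np.savez('s3.npz',**c);a=cv2.resize(c['frame'][90:230,240:360],None,fx=4,fy=4)
d=camera('scene')['frame'];np.save('sc3.npy',d);b=cv2.resize(d[150:290,180:320],None,fx=4,fy=4);cv2.imwrite('pics/s3.png',cv2.resize(np.hstack([a,b]),(780,420)))"
```

```text
[0.57031032 0.00381816 0.26111498] [[0.552, 0.576, 0.604], [-0.164, 0.784, -0.598], [-0.818, 0.231, 0.527]] [-0.57 -0.03  0.3   2.17  0.64  0.55  0.13] 0.02956826263778329
turn first, total (units) [-0.    0.01 -0.05]
then shift in new tool axes (units) [ 0.09 -0.18 -0.18]  or shift before turn [ 0.08 -0.18 -0.18]
```

View pics/s3.png

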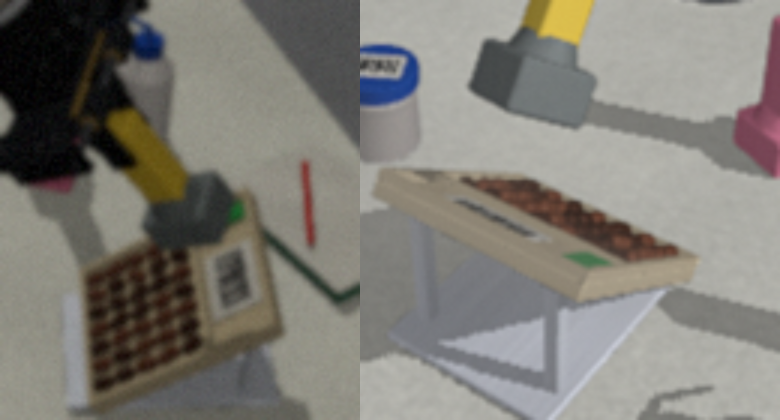

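Run:
```python
from h import *
n=np.array([-.5485,.1677,.819])
def ray(c,u,v):
    f=192/np.tan(np.radians(float(c["fov_y"]))/2);d=c["R"].T@np.array([(u-c["cx"])/f,(v-c["cy"])/f,1]);return -c["R"].T@c["t"],d/np.linalg.norm(d)
a,d=ray(load("scene0"),225.7,222.7);b,e=ray(load("side0"),318,183.25)
k=np.linalg.lstsq(np.stack([d,-e],1),b-a,rcond=None)[0];print((a+k[0]*d).round(4),(b+k[1]*e).round(4))
# wrist w2 face height vs label-plane estimate
c=load("w2");P=world(c)[150:165,255:280].reshape(-1,3);P=P[P[:,2]>.08];print("wrist label pts offset along n",np.median((P-[.658,-.025,.121])@n))
_,p,R=pose();X=R.inv().apply((a+k[0]*d+b+k[1]*e)/2-p);print("label in tool (x fwd,y,z) rel nose",X-[.086,0,0])
```

```text
[ 0.6514 -0.017   0.1189] [ 0.6577 -0.0249  0.1156]
wrist label pts offset along n 0.00023953207684021256
label in tool (x fwd,y,z) rel nose [ 0.08217821 -0.00425723 -0.01007758]
```

>>> apply_moves(
  motion=[
    [0,[0.1,-0.1,-0.1],[0,0,0]],
    [0,[0,0,0],[0,0,0]],
    [0,[0,0,0],[0,0,0]],
    [0,[0,0,0],[0,0,0]],
    [0,[0,0,0],[0,0,0]],
    [0,[0,0,0],[0,0,0]],
    [0,[0,0,0],[0,0,0]],
    [0,[0,0,0],[0,0,0]],
  ],
)

```text
t: 8.73
tcp_pos: [0.5691, 0.0031, 0.2575]
tool_rot: [0.846, 0.245, 0.42, -0.219]
wrist_force: [-0.2, -0.2, -2.0]
gripper_width: 0.0299
```

>>> apply_moves(
  motion=[
    [0,[0,0,0],[0,0,0]],
    [0,[0,0,0],[0,0,0]],
    [0,[0,0,0],[0,0,0]],
    [0,[0,0,0],[0,0,0]],
    [0,[0,0,0],[0,0,0]],
    [0,[0,0,0],[0,0,0]],
    [0,[0,0,0],[0,0,0]],
    [0,[0,0,0],[0,0,0]],
  ],
)

```text
t: 9.4
tcp_pos: [0.569, 0.0031, 0.2574]
tool_rot: [0.846, 0.245, 0.42, -0.219]
wrist_force: [-0.1, -0.7, -2.9]
gripper_width: 0.0298
```

Run:
```python
from h import *
n=np.array([-.5485,.1677,.819])
def ray(c,u,v):
    f=192/np.tan(np.radians(float(c["fov_y"]))/2);d=c["R"].T@np.array([(u-c["cx"])/f,(v-c["cy"])/f,1]);return -c["R"].T@c["t"],d
L0=np.array([.658,-.025,.121])
for nm,b,img in(("side0",(302,165,332,202),None),("scene0",(205,212,248,236),None)):
    c=load(nm);lab=cv2.cvtColor(c["frame"],cv2.COLOR_BGR2LAB).astype(float);x0,y0,x1,y1=b
    B=lab[y0:y1,x0:x1,2];m=np.zeros((384,512),np.uint8)
    t=cv2.threshold(B.astype(np.uint8),0,1,cv2.THRESH_BINARY_INV+cv2.THRESH_OTSU);m[y0:y1,x0:x1]=t[1]
    m=cv2.morphologyEx(m,cv2.MORPH_OPEN,np.ones((2,2),np.uint8))
    k,l,st,ce=cv2.connectedComponentsWithStats(m)
    for i in np.argsort(-st[1:,4])[:3]+1:
        a,d=ray(c,*ce[i]);P=a+d*((L0-a)@n)/(d@n)
        pts=np.argwhere(l==i)[:,::-1].astype(np.float32);r=cv2.minAreaRect(pts)
        a,d=ray(c,*r[0]);Q=a+d*((L0-a)@n)/(d@n);print(nm,st[i],P.round(4),"rect ctr",np.round(r[0],1),Q.round(4),np.round(r[1],1))
    cv2.imwrite(f"pics/m_{nm}.png",m*255)
```

```text
side0 [309 171  19  27 357] [ 0.6541 -0.0309  0.1196] rect ctr [317.9 184. ] [ 0.6542 -0.0308  0.1196] [24.1 16.8]
side0 [327 166   6  17  61] [ 0.694  -0.0216  0.1444] rect ctr [329.5 174. ] [ 0.6898 -0.0245  0.1422] [16.  5.]
side0 [303 195   4   8  26] [ 0.608 -0.047  0.092] rect ctr [304.5 198.5] [ 0.6084 -0.0475  0.0924] [7. 3.]
scene0 [211 216  32  16 116] [ 0.6421 -0.0177  0.1089] rect ctr [226.5 223. ] [ 0.641  -0.0194  0.1085] [34.   3.1]
scene0 [206 227  17  10  99] [ 0.7445 -0.0077  0.1754] rect ctr [214.  231.5] [ 0.731  -0.0094  0.1667] [ 9. 16.]
scene0 [247 213   2   2   4] [ 0.4687 -0.0256 -0.0056] rect ctr [247.5 213.5] [ 0.4687 -0.0256 -0.0056] [1. 1.]
```

>>> apply_moves(
  motion=[
    [0,[-0.5,0,0],[0,0,0]],
    [0,[-0.9,0,0],[0,0,0]],
    [0,[-0.9,0,0],[0,0,0]],
    [0,[-0.5,0,0],[0,0,0]],
    [0,[0,0,0],[0,0,0]],
    [0,[0,0,0],[0,0,0]],
  ],
)

```text
t: 9.9
tcp_pos: [0.5383, 0.0125, 0.3036]
tool_rot: [0.846, 0.245, 0.42, -0.218]
wrist_force: [0.3, 0.4, -2.3]
gripper_width: 0.03
```

```bash
python3 -c "
from h import *
_,p,R=pose();print(p);plan(p,R,np.array([.490,-.342,.285]),tool([0,0,-1],R.as_matrix()[:,1]))"
```

```text
[0.53828721 0.01246211 0.30359516]
turn first, total (units) [-0.64  5.45 -2.17]
then shift in new tool axes (units) [  0.93 -15.72   8.53]  or shift before turn [  2.32 -15.51   8.65]
```

>>> apply_moves(
  motion=[
    [0,[0,0,0],[-0.05,0.45,-0.18]],
    [0,[0,0,0],[-0.1,0.9,-0.36]],
    [0,[0,0,0],[-0.1,0.9,-0.36]],
    [0,[0,0,0],[-0.1,0.9,-0.36]],
    [0,[0,0,0],[-0.1,0.9,-0.36]],
    [0,[0,0,0],[-0.1,0.9,-0.36]],
    [0,[0,0,0],[-0.09,0.5,-0.19]],
    [0,[0,0,0],[0,0,0]],
  ],
)

```text
t: 10.57
tcp_pos: [0.5408, 0.0106, 0.3015]
tool_rot: [0.671, 0.219, 0.672, -0.222]
wrist_force: [-0.1, -0.5, -3.0]
gripper_width: 0.0297
```

>>> apply_moves(
  motion=[
    [0,[0,-0.44,0.24],[0,0,0]],
    [0,[0,-0.87,0.47],[0,0,0]],
    [0,[0,-0.87,0.47],[0,0,0]],
    [0,[0,-0.87,0.47],[0,0,0]],
    [0,[0,-0.87,0.47],[0,0,0]],
    [0,[0,-0.87,0.47],[0,0,0]],
    [0,[0,-0.87,0.47],[0,0,0]],
    [0,[0,-0.87,0.47],[0,0,0]],
  ],
)

```text
t: 11.23
tcp_pos: [0.5163, -0.1362, 0.3029]
tool_rot: [0.672, 0.22, 0.672, -0.22]
wrist_force: [0.8, 0.9, -2.9]
gripper_width: 0.0299
```

>>> apply_moves(
  motion=[
    [0,[0,-0.87,0.47],[0,0,0]],
    [0,[0,-0.87,0.47],[0,0,0]],
    [0,[0,-0.87,0.47],[0,0,0]],
    [0,[0,-0.87,0.47],[0,0,0]],
    [0,[0,-0.87,0.47],[0,0,0]],
    [0,[0,-0.87,0.47],[0,0,0]],
    [0,[0,-0.87,0.47],[0,0,0]],
    [0,[0,-0.87,0.47],[0,0,0]],
  ],
)

```text
t: 11.9
tcp_pos: [0.4946, -0.2925, 0.3029]
tool_rot: [0.672, 0.22, 0.672, -0.22]
wrist_force: [0.1, -0.5, -2.9]
gripper_width: 0.03
```

>>> apply_moves(
  motion=[
    [0,[0,-0.87,0.47],[0,0,0]],
    [0,[0,-0.87,0.47],[0,0,0]],
    [0,[0,-0.45,0.25],[0,0,0]],
    [0,[0,0,0],[0,0,0]],
    [0,[0,0,0],[0,0,0]],
    [0,[0,0,0],[0,0,0]],
  ],
)

```text
t: 12.4
tcp_pos: [0.4898, -0.3392, 0.3029]
tool_rot: [0.672, 0.22, 0.673, -0.219]
wrist_force: [0.5, 0.5, -2.8]
gripper_width: 0.0298
```

```bash
python3 -c "
from h import *
from station import camera
s,p,R=pose();print(p,s['q'].round(2),s['gripper_width']);plan(p,R,np.array([.490,-.342,.253]),tool([0,0,-1],R.as_matrix()[:,1]))
c=camera('side');d=camera('scene')['frame'];a=cv2.resize(c['frame'][200:360,220:400],None,fx=2,fy=2);b=cv2.resize(d[60:260,80:260],(360,400));cv2.imwrite('pics/s4.png',np.hstack([np.vstack([a,np.zeros((80,360,3),np.uint8)]),b]))"
```

```text
[ 0.48982783 -0.33921593  0.30285734] [-0.    0.31  0.71  1.61 -0.21  1.3   1.68] 0.029819393149887366
turn first, total (units) [ 0.   -0.02 -0.01]
then shift in new tool axes (units) [ 2.49 -0.11  0.09]  or shift before turn [ 2.49 -0.11  0.09]
```

View pics/s4.png

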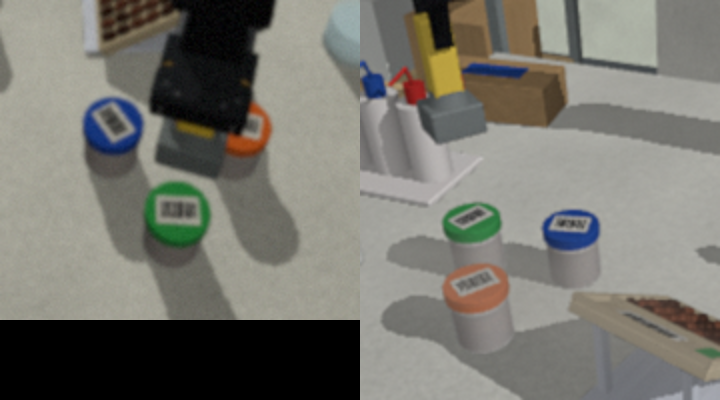

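Both views show the scanner upright above the green lid (side lid at (178,213), scene lid at (472,222)) with the jars undisturbed. Now I descend and hold.

>>> apply_moves(
  motion=[
    [0,[0.5,-0.1,0.1],[0,0,0]],
    [0,[0.8,0,0],[0,0,0]],
    [0,[0.8,0,0],[0,0,0]],
    [0,[0.4,0,0],[0,0,0]],
    [0,[0,0,0],[0,0,0]],
    [0,[0,0,0],[0,0,0]],
    [0,[0,0,0],[0,0,0]],
    [0,[0,0,0],[0,0,0]],
  ],
)

```text
t: 13.17
tcp_pos: [0.4904, -0.3441, 0.2541]
tool_rot: [0.672, 0.22, 0.672, -0.22]
wrist_force: [-0.6, 0.0, -3.3]
gripper_width: 0.0296
```

>>> apply_moves(
  motion=[
    [0,[0,0,0],[0,0,0]],
    [0,[0,0,0],[0,0,0]],
    [0,[0,0,0],[0,0,0]],
    [0,[0,0,0],[0,0,0]],
    [0,[0,0,0],[0,0,0]],
    [0,[0,0,0],[0,0,0]],
    [0,[0,0,0],[0,0,0]],
    [0,[0,0,0],[0,0,0]],
  ],
)

```text
t: 13.83
tcp_pos: [0.4898, -0.3436, 0.2531]
tool_rot: [0.672, 0.22, 0.672, -0.22]
wrist_force: [0.2, 0.0, -2.5]
gripper_width: 0.0297
```

>>> apply_moves(
  motion=[
    [0,[0,0,0],[0,0,0]],
    [0,[0,0,0],[0,0,0]],
    [0,[0,0,0],[0,0,0]],
    [0,[0,0,0],[0,0,0]],
    [0,[0,0,0],[0,0,0]],
    [0,[0,0,0],[0,0,0]],
    [0,[0,0,0],[0,0,0]],
    [0,[0,0,0],[0,0,0]],
  ],
)

```text
t: 14.5
tcp_pos: [0.4898, -0.3436, 0.2531]
tool_rot: [0.672, 0.22, 0.672, -0.22]
wrist_force: [-0.2, 0.3, -2.8]
gripper_width: 0.0299
```

>>> apply_moves(
  motion=[
    [0,[-0.4,0,0],[0,0,0]],
    [0,[-0.8,0,0],[0,0,0]],
    [0,[-0.8,0,0],[0,0,0]],
    [0,[-0.5,0,0],[0,0,0]],
    [0,[0,0,0],[0,0,0]],
    [0,[0,0,0],[0,0,0]],
  ],
)

```text
t: 15.0
tcp_pos: [0.49, -0.3438, 0.3035]
tool_rot: [0.672, 0.22, 0.672, -0.22]
wrist_force: [-0.2, -0.3, -2.8]
gripper_width: 0.0297
```

```bash
python3 -c "
from h import *
s,p,R=pose();print(p,s['q'].round(2));plan(p,R,np.array([.432,.320,.285]),tool([0,0,-1],R.as_matrix()[:,1]))
plan(p,R,np.array([.432,.320,.285]),tool([0,0,-1],[.7071,.7071,0]))"
```

```text
[ 0.49000454 -0.3438033   0.30353025] [ 0.    0.31  0.71  1.61 -0.21  1.3   1.68]
turn first, total (units) [ 0. -0. -0.]
then shift in new tool axes (units) [  0.93  25.05 -21.97]  or shift before turn [  0.93  25.05 -21.97]
turn first, total (units) [ 1.46 -0.   -0.  ]
then shift in new tool axes (units) [  0.93  21.42 -25.52]  or shift before turn [  0.93  25.05 -21.97]
```

>>> apply_moves(
  motion=[
    [0,[0,0.44,-0.24],[0,0,0]],
    [0,[0,0.87,-0.47],[0,0,0]],
    [0,[0,0.87,-0.47],[0,0,0]],
    [0,[0,0.87,-0.47],[0,0,0]],
    [0,[0,0.87,-0.47],[0,0,0]],
    [0,[0,0.87,-0.47],[0,0,0]],
    [0,[0,0.87,-0.47],[0,0,0]],
    [0,[0,0.87,-0.47],[0,0,0]],
  ],
)

```text
t: 15.67
tcp_pos: [0.5096, -0.1943, 0.302]
tool_rot: [0.671, 0.22, 0.673, -0.22]
wrist_force: [0.4, 0.5, -2.9]
gripper_width: 0.0297
```

>>> apply_moves(
  motion=[
    [0,[0,0.87,-0.47],[0,0,0]],
    [0,[0,0.87,-0.47],[0,0,0]],
    [0,[0,0.87,-0.47],[0,0,0]],
    [0,[0,0.87,-0.47],[0,0,0]],
    [0,[0,0.87,-0.47],[0,0,0]],
    [0,[0,0.87,-0.47],[0,0,0]],
    [0,[0,0.87,-0.47],[0,0,0]],
    [0,[0,0.87,-0.47],[0,0,0]],
  ],
)

```text
t: 16.33
tcp_pos: [0.5309, -0.0379, 0.3021]
tool_rot: [0.671, 0.22, 0.673, -0.22]
wrist_force: [0.7, -1.1, -2.2]
gripper_width: 0.03
```

>>> apply_moves(
  motion=[
    [0,[0,0.87,-0.47],[0,0,0]],
    [0,[0,0.5,-0.3],[0.3,0,0]],
    [0,[0,0,0],[0.6,0,0]],
    [0,[0,0,0],[0.56,0,0]],
    [0,[0,0,0],[0,0,0]],
    [0,[0,0,0],[0,0,0]],
  ],
)

```text
t: 16.83
tcp_pos: [0.5349, -0.008, 0.3024]
tool_rot: [0.653, 0.27, 0.655, -0.27]
wrist_force: [-0.4, -0.6, -2.6]
gripper_width: 0.0296
```

```bash
python3 -c "
from h import *
s,p,R=pose();print(p,s['q'].round(2));plan(p,R,np.array([.432,.320,.285]),tool([0,0,-1],[.7071,.7071,0]))"
```

```text
[ 0.53492435 -0.00804917  0.302386  ] [-0.53  0.17  0.55  1.74 -0.09  1.26  0.82]
turn first, total (units) [ 0.02 -0.02  0.02]
then shift in new tool axes (units) [  0.87   7.96 -15.24]  or shift before turn [  0.89   7.99 -15.22]
```

16 rows of about [0, 0.47, -0.9] plus ramp rows.

>>> apply_moves(
  motion=[
    [0,[0,0.24,-0.45],[0,0,0]],
    [0,[0,0.47,-0.9],[0,0,0]],
    [0,[0,0.47,-0.9],[0,0,0]],
    [0,[0,0.47,-0.9],[0,0,0]],
    [0,[0,0.47,-0.9],[0,0,0]],
    [0,[0,0.47,-0.9],[0,0,0]],
    [0,[0,0.47,-0.9],[0,0,0]],
    [0,[0,0.47,-0.9],[0,0,0]],
  ],
)

```text
t: 17.5
tcp_pos: [0.4891, 0.1383, 0.3032]
tool_rot: [0.653, 0.27, 0.654, -0.27]
wrist_force: [0.6, -0.0, -3.8]
gripper_width: 0.0299
```

>>> apply_moves(
  motion=[
    [0,[0,0.47,-0.9],[0,0,0]],
    [0,[0,0.47,-0.9],[0,0,0]],
    [0,[0,0.47,-0.9],[0,0,0]],
    [0,[0,0.47,-0.9],[0,0,0]],
    [0,[0,0.47,-0.9],[0,0,0]],
    [0,[0,0.47,-0.9],[0,0,0]],
    [0,[0,0.47,-0.9],[0,0,0]],
    [0,[0,0.47,-0.9],[0,0,0]],
  ],
)

```text
t: 18.17
tcp_pos: [0.4403, 0.2931, 0.3033]
tool_rot: [0.653, 0.27, 0.654, -0.27]
wrist_force: [-0.1, 0.7, -2.3]
gripper_width: 0.0295
```

>>> apply_moves(
  motion=[
    [0,[0,0.47,-0.9],[0,0,0]],
    [0,[0,0.2,-0.4],[0,0,0]],
    [0,[0,0,0],[0,0,0]],
    [0,[0,0,0],[0,0,0]],
    [0,[0,0,0],[0,0,0]],
    [0,[0,0,0],[0,0,0]],
  ],
)

```text
t: 18.67
tcp_pos: [0.4334, 0.3179, 0.3036]
tool_rot: [0.653, 0.271, 0.653, -0.272]
wrist_force: [-0.3, 0.1, -2.9]
gripper_width: 0.0298
```

```bash
cat > chk.py <<'E'
from h import *
from station import camera
s,p,R=pose();print(p,s['q'].round(2),s['gripper_width']);plan(p,R,np.array([.432,.320,.110]),tool([0,0,-1],[.7071,.7071,0]))
c=camera('wrist');np.savez('w5.npz',**c);W=world(c);H=hsv(c);h,s,v=H[...,0],H[...,1],H[...,2]
Y=box((h>18)&(h<35)&(s>110),200,120,310,240);N=W[Y];print("handle",len(N),rect(N[N[:,2]>np.percentile(N[:,2],95)-.015]))
for n in("side","scene"):
    c=camera(n);np.savez(n+'5.npz',**c);W=world(c);H=hsv(c);h,s,v=H[...,0],H[...,1],H[...,2]
    near=np.hypot(W[...,0]-p[0],W[...,1]-p[1])<.06
    Q=W[near&(h>18)&(h<35)&(s>110)&(W[...,2]<p[2]+.03)]
    B=W[near&(s<90)&(W[...,2]<p[2]-.02)&(W[...,2]>.03)]
    print(n,"handle z",np.percentile(Q[:,2],[1,99]).round(4),"block z",np.percentile(B[:,2],[1,99]).round(4))
E
python3 chk.py
```

```text
[0.43337939 0.3179241  0.30357964] [-0.96  0.16  0.29  1.73 -0.05  1.26  0.12] 0.029834947916847942
turn first, total (units) [-0.03 -0.01  0.  ]
then shift in new tool axes (units) [ 9.68  0.02 -0.12]  or shift before turn [ 9.68  0.03 -0.12]
handle 2056 (array([399.5, 342.1]), array([31.2, 72.1]), 57.9)
side handle z [0.2722 0.3333] block z [0.2184 0.2735]
scene handle z [0.2743 0.333 ] block z [0.2203 0.2739]
```

>>> apply_moves(
  motion=[
    [0,[0.5,0,-0.1],[0,0,0]],
    [0,[0.9,0,0],[0,0,0]],
    [0,[0.9,0,0],[0,0,0]],
    [0,[0.9,0,0],[0,0,0]],
    [0,[0.9,0,0],[0,0,0]],
    [0,[0.9,0,0],[0,0,0]],
    [0,[0.9,0,0],[0,0,0]],
    [0,[0.9,0,0],[0,0,0]],
  ],
)

```text
t: 19.48
tcp_pos: [0.4308, 0.3208, 0.166]
tool_rot: [0.653, 0.271, 0.654, -0.271]
wrist_force: [0.2, -0.8, -3.0]
gripper_width: 0.0299
```

>>> apply_moves(
  motion=[
    [0,[0.9,0,0],[0,0,0]],
    [0,[0.7,0,0],[0,0,0]],
    [0,[0.5,0,0],[0,0,0]],
    [0,[0.4,0,0],[0,0,0]],
    [0,[0.3,0,0],[0,0,0]],
    [0,[0,0,0],[0,0,0]],
    [0,[0,0,0],[0,0,0]],
    [0,[0,0,0],[0,0,0]],
  ],
)

```text
t: 20.15
tcp_pos: [0.4316, 0.3215, 0.1122]
tool_rot: [0.653, 0.271, 0.653, -0.27]
wrist_force: [-1.4, 0.0, -3.4]
gripper_width: 0.0298
```

>>> apply_moves(
  motion=[
    [0,[0.25,0,0],[0,0,0]],
    [0,[0.15,0,0],[0,0,0]],
    [0,[0.1,0,0],[0,0,0]],
    [0,[0.05,0,0],[0,0,0]],
    [0,[0.05,0,0],[0,0,0]],
    [0,[0,0,0],[0,0,0]],
    [0,[0,0,0],[0,0,0]],
    [0,[0,0,0],[0,0,0]],
  ],
)

```text
t: 20.82
tcp_pos: [0.4311, 0.3212, 0.0996]
tool_rot: [0.653, 0.271, 0.654, -0.271]
wrist_force: [-0.7, 0.3, -2.6]
gripper_width: 0.0297
```

```bash
python3 -c "
from h import *
s,p,R=pose();print(p,s['wrist_force'])"
```

```text
[0.43112077 0.32118153 0.09960643] [-0.71779478  0.31785546 -2.63107295]
```

Force is still at the hanging weight; a touch lower until the weight is taken off.

>>> apply_moves(
  motion=[
    [0,[0.05,0,0],[0,0,0]],
    [0,[0,0,0],[0,0,0]],
    [0,[0,0,0],[0,0,0]],
  ],
)

```text
t: 21.07
tcp_pos: [0.4312, 0.3213, 0.0989]
tool_rot: [0.653, 0.271, 0.654, -0.27]
wrist_force: [-1.2, -0.6, 0.2]
gripper_width: 0.0296
```

>>> apply_moves(
  motion=[
    [0,[0.04,0,0],[0,0,0]],
    [0,[0,0,0],[0,0,0]],
    [0,[0,0,0],[0,0,0]],
  ],
)

```text
t: 21.32
tcp_pos: [0.4313, 0.3214, 0.0989]
tool_rot: [0.653, 0.271, 0.654, -0.27]
wrist_force: [-2.7, -1.6, 6.7]
gripper_width: 0.03
```

Contact (+6.7 N). Now I open and retreat upwards.

>>> apply_moves(
  motion=[
    [0.5,[0,0,0],[0,0,0]],
    [0.6,[0,0,0],[0,0,0]],
    [0.8,[0,0,0],[0,0,0]],
    [1,[0,0,0],[0,0,0]],
    [1,[0,0,0],[0,0,0]],
    [1,[0,0,0],[0,0,0]],
    [1,[0,0,0],[0,0,0]],
    [1,[0,0,0],[0,0,0]],
  ],
)

```text
t: 21.98
tcp_pos: [0.431, 0.3211, 0.0976]
tool_rot: [0.653, 0.271, 0.654, -0.271]
wrist_force: [0.2, -0.6, -0.3]
gripper_width: 0.0752
```

>>> apply_moves(
  motion=[
    [1,[0,0,0],[0,0,0]],
    [1,[0,0,0],[0,0,0]],
    [1,[-0.4,0,0],[0,0,0]],
    [1,[-0.8,0,0],[0,0,0]],
    [1,[-0.9,0,0],[0,0,0]],
    [1,[-0.9,0,0],[0,0,0]],
    [1,[-0.9,0,0],[0,0,0]],
    [1,[-0.9,0,0],[0,0,0]],
  ],
)

```text
t: 22.65
tcp_pos: [0.4312, 0.321, 0.1953]
tool_rot: [0.653, 0.271, 0.654, -0.271]
wrist_force: [0.9, -0.2, 0.5]
gripper_width: 0.087
```

>>> apply_moves(
  motion=[
    [1,[-0.8,0,0],[0,0,0]],
    [1,[-0.5,0,0],[0,0,0]],
    [1,[0,0,0],[0,0,0]],
    [1,[0,0,0],[0,0,0]],
    [1,[0,0,0],[0,0,0]],
    [1,[0,0,0],[0,0,0]],
  ],
)

```text
t: 23.15
tcp_pos: [0.4305, 0.3206, 0.2185]
tool_rot: [0.653, 0.27, 0.654, -0.271]
wrist_force: [-0.8, -0.5, -0.7]
gripper_width: 0.0873
```

Run:
```python
from h import *
from station import camera
s,p,R=pose();print(p,s["gripper_width"])
c=camera("wrist");W=world(c);H=hsv(c);h,s,v=H[...,0],H[...,1],H[...,2]
P=W[box((v<60)&(s<130)&(W[...,2]>.005)&(W[...,2]<.02),195,100,320,235)];print("pad",rect(P))
Y=box((h>18)&(h<35)&(s>110),220,130,290,240)
Q=W[Y&(abs(W[...,2]-.145)<.013)&(np.hypot(W[...,0]-.43,W[...,1]-.32)<.04)];print("top",len(Q),rect(Q),np.median(Q[:,2]))
B=W[box(~Y&(s<80)&(W[...,2]>.045)&(W[...,2]<.057),205,115,305,225)];print("nose",len(B),rect(B))
for n in("side","scene"):
    d=camera(n);W=world(d);o=load(n+"0")
    if n=="side":
        for k,b in dict(g=(285,285,332,325),b=(255,243,298,283),o=(320,245,360,283)).items():
            print(k,rect(W[box((W[...,2]>.075)&(W[...,2]<.095),*b)])[0])
        a=d["frame"]
    else: e=d["frame"]
cv2.imwrite("pics/end.png",np.hstack([cv2.resize(c["frame"],(400,300)),cv2.resize(a,(400,300))]))
```

```text
[0.4305321  0.32056626 0.2185215 ] 0.08728811721492678
pad (array([432.1, 320.4]), array([116.3, 126.4]), 69.6)
top 1280 (array([431.3, 321.1]), array([29.9, 34.3]), 43.9) 0.1555191764889981
nose 856 (array([432.1, 321.2]), array([55.2, 65. ]), 44.1)
g [ 487.8 -343.8]
b [ 459.2 -210.4]
o [ 609.7 -263.8]
```

View pics/end.png

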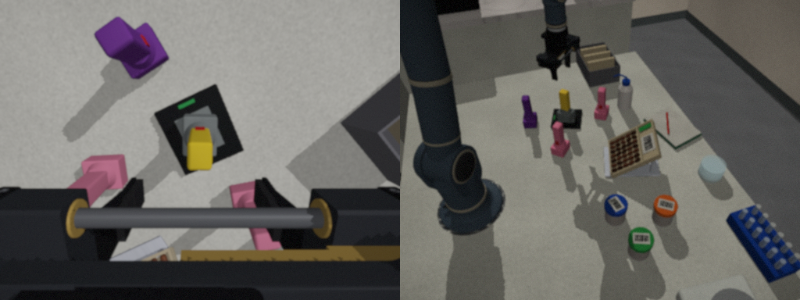

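The scanner stands upright on the pad (left image, (200,140)), about 1 mm from its middle. The jars and bottle are where they were, so I hand in.

```bash
python3 -c "
from station import env
print(env.close_job())"
```

```text
the job is handed in; nothing more can be done
None
```

I scanned the tray label, then the green jar's lid label, and stood the scanner back on its pad. I handed the job in at about 23 s; no verdict was reported.

- **Scans:** each was aimed at the label from about 8 cm and held still for over a second. The scanner was tilted 35° for the tray and pointed straight down for the jar.
- **Final position:** the wrist camera puts the nose about 1 mm from the pad's middle. It stands upright with the gripper open and about 6 cm above it.
- **Jars and bottle:** the three jars read within about 1 mm of their first measurement. I only checked the wash bottle by eye, and it looked unmoved.
- **One disagreement:** the two fixed cameras put the tray label up to about 10 mm apart. The rim seems to hide part of the label from the scene camera. After allowing for that and for the side camera's offset they agreed within a few millimetres, inside the 20 mm allowed.

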